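# Set a rinsed plaster cup to dry

## Task

Set the rinsed mixing cup to dry: first slide the plaster disc along the bench, without lifting it, until it lies centred under the upright drying peg; then take the cup from its cradle and hang it upside down on that peg, its closed bottom resting flat on the peg's head. When the cup hangs there, switch the blower on by pushing its lever all the way over, away from the robot. Leave the glue bottle, the bowl and the organiser where they stand.

Things in the scene. Friction and masses are not known exactly. Their poses are not given: they have to be found in the camera images.
- bat: loose absorbent plaster disc, 150 mm across, 25 mm thick, about 0.5 kg, lying flat on the bench, too wide to grip; origin at the centre of its underside
- bracket: fixed steel drying bracket; origin on the bench directly below the peg, z up. Its foot (70 x 100 mm, 10 mm high, centred at x = +145 mm of its frame) carries a 22 mm square post; from the post a 22 mm wide arm, at heights 50 to 62 mm, reaches back along -x of its frame to 12 mm past the origin. The peg stands on the arm's end; below the arm the bench is free
- peg_tip (a point): centre of the flat top of the upright peg, 165 mm above the bench; the peg is a 16 mm rod with a black 30 mm wide, 13 mm high mushroom head, tapered below and above (flat top 24 mm wide)
- cup: loose straight-sided white plastic mixing cup, 60 mm outside diameter, 90 mm long, wall and bottom 3 mm thick, about 70 g, lying on its side in the cradle; origin at its centre (on its axis, half way along), x axis along the cup's axis from the closed bottom towards the open mouth. On its side in the cradle its axis is 42 mm above the bench. It hangs right when x points straight down
- cup_floor (a point): centre of the inside of the cup's closed bottom (42 mm from the cup's origin towards the bottom); it meets peg_tip when the cup hangs on the peg
- cup_mouth (a point): centre of the cup's open mouth (45 mm from the cup's origin)
- cradle: fixed wooden cradle under the lying cup: base plate 90 x 44 mm, 8 mm thick, with two 10 mm round rails along its x axis, 36 mm apart, tops 17 mm above the bench; origin on the bench under its centre, x along the cup
- blower: fixed grey drying blower on a 130 x 260 mm foot plate, 12 mm thick; origin on the bench under the switch box, which stands near the plate's -y end. The drum housing, 160 mm across and 190 mm high with a carrying handle to 206 mm, stands on the plate from y = +110 to +210 mm of this frame and its grille looks to -y
- switch (a joint): angle of the blower's switch lever, 0 = leaning towards the robot (-x of the blower), off; 1.0 rad = leaning away from the robot (+x of the blower), on, fully over. The lever stays where it is left
- switch_tip (a point): tip of the switch lever
- glue: bystander: white glue bottle, 60 mm across, 170 mm high; origin at the centre of its underside
- bowl: bystander: terracotta bowl, 110 mm across, 60 mm high; origin at the centre of its underside
- organiser: bystander: black open box with compartments, 140 x 180 x 45 mm; origin at the centre of its underside
Things that resemble listed ones, but are neither listed nor needed, are in the scene too. Leave any brown or turquoise look-alike of the cup alone.

How it is judged:
By the outcome, as a careful person would: the job done as asked, in the order asked, and still so for the second after the job is handed in, with the robot touching nothing.
It also fails if it takes over 58 s, if anything falls off the work surface, if the arm or the gripper's body presses on something with over 40 N, if the wrist force passes 120 N, or if a joint passes its speed limit or range.

## Robot

A 6-joint arm with a two-finger parallel gripper is mounted at the origin on the work surface. World frame = base frame: x ahead of the robot, y to its left, z up, the work surface at z = 0. Lengths are in m, angles in rad, forces in N, time in s.
With the tool pointing down it reaches from about 0.35 to 0.95 m from the base axis. Payload 17.4 kg.
Tool frame: the origin (TCP) lies at the centre of the arm's flange, where the gripper is bolted on; the fingertips stand 186 mm ahead of it and the grasp point (between the pads) lies 167 mm ahead of it; z points along the fingers, y is the line along which they close (so a half turn about z gives the same grasp; the last joint's range is limited). The gripper opens to 93 mm and grips with 3 to 60 N. Pads are 15 mm wide; open, the fingers measure 128 mm over their backs; the gripper's body (75 mm by 188 mm) begins 65 mm behind the grasp point.
Start: joints at [-1.175, 0.116, 1.442, -0, 1.584, -0.038], TCP at [0.284, -0.612, 0.405] pointing down, gripper open.
Joint ranges: [-2.83, 2.83], [-0.83, 2.19], [0.07, 2.5], [-1.14, 4.28], [0.01, 3], [-2.97, 2.97]. Speed limits (rad/s): [1.89, 1.89, 2.22, 3.14, 3.14, 3.14].

## Interface

Orientations are given as [roll, pitch, yaw] about the fixed x, y, z axes, in that order (R = Rz(yaw) Ry(pitch) Rx(roll)).
In Python, from workcell import observe, read_camera, calibration, hand_in, search_frame gives the robot as it stands. The module is installed in compiled form; this text tells all that it offers.
- The arm moves only by the tool apply_moves, never from a script. Its argument "moves" is a list of rows, each a list of 6 numbers: the shift along the world's x, y, z scaled (see below), then the turn, a rotation vector about the world's x, y, z scaled (see below). In form: [[dx, dy, dz, wx, wy, wz], ...]. A call has 1 to 10 rows; each row shifts and turns the commanded pose from where the row before left it; what a row does not reach is not made up. The controller multiplies each number of a shift by 0.04 m and each number of a turn by 5 degrees. A row lasts 1/12 s, in which the tool goes at most 41.7 mm and 7.16 degrees, less where a joint would pass 70% of its speed; a pose out of reach is approached as far as the arm can. A call with a number of a shift or a turn outside -1 to 1 is refused whole. A call with a gripper value outside its range is refused whole. "fingers" is the finger opening in mm, from 0 to 93, set as the call begins (left out, the last holds). The fingers move at their own pace and stop on an object; the grip force is fixed at half the most. Time passes only in rows, so rows that do not move let the fingers close. It gives the time, the measured TCP pose, the force, the opening and the grip force at its end, in the units of the state.
- observe(): the state, without advancing time (a new reading comes with each control period).
- read_camera(name): name is "scene" or "top" or "wrist"; returns the picture (480x640x3 uint8, red, green, blue); there is no depth.
- calibration(name): a dict with "fx", "fy", "cx", "cy" (pixels), "R" (3x3) and "t" (3): a world point X has camera coordinates R X + t. Camera axes: x right, y down, z forward; pixel columns grow to the right and rows downward; lengths in m; the calibration is good to about 2 mm. The wrist camera is an equidistant fisheye: a pixel r from the principal point sees the ray r / f radians off the axis. A picture is of the moment at which its call begins: read the wrist's pose just before it. calibration takes no time and is no camera call; for the wrist camera it gives the pose at the moment of the call.
- hand_in(): hands the job in; it is judged then, once.
Trained networks look in the newest picture that a camera, given by its name, has taken for a name from the list of things; names that differ only in an ending like _2 or _b are one class to them, and where a whole thing is asked for, a point or a joint stands for the part that bears it (a point fixed in the world has none). Each returns a list of dicts, best first, with "conf" (0 to 1); they miss things now and then, are a little off and sometimes report something else, mostly with a low value. They report only what shows in the picture. A call takes as long as a camera call. They do not tell look-alikes from the thing itself.
- search_frame(camera, thing): "xyz" ([x, y, z] in m, in the coordinates of the camera as it stood for that picture, good to about 4 mm: the middle of the surface that is visible of it).
The state is a dict: "time_s": time; "q": joint angles; "joint_velocities": joint speeds; "joint_torque": joint torques, N m; "ee_pos": TCP position; "ee_rot": TCP orientation; "force": force on the tool from outside, world axes, zero at the start; "ft_torque": the same for the moment, N m; "finger_gap": opening from 0.0 (shut) to 1.0 (fully open); "gripper_force": force on a finger pad.
Only numpy, scipy, OpenCV 4.12 (cv2) and the standard library are available. Lean on these libraries where they do the work, as an engineer would, in place of code of your own. Each camera call takes 0.05 s, during which the arm holds its last target. There are 200 camera calls.

## Working session

There is one attempt and no reset: what is moved stays moved. The work goes in short steps, Python scripts to look and compute and a tool call to move; the robot and the scene stay as the last step left them, time stands still between calls to the robot, and variables do not carry over. Pictures are saved under pics/ and viewed, at most 10 in all, crops included, and the job is handed in when it is done.

Besides the shell and the picture viewer there is one more tool, called after "Request:" as a command line: name --pt "numbers of a row" for each row, then --argument value for the rest. apply_moves: Moves the arm, as the interface text tells. Its arguments: {"type":"object","properties":{"moves":{"type":"array"},"fingers":{"type":"number"}},"required":["moves"]}

```bash
mkdir -p pics
cat > h.py <<'E'
import numpy as np, cv2
from workcell import *
def w(cam,p):
    c=calibration(cam); return np.array(c["R"]).T@(np.array(p)-np.array(c["t"]))
def pix(cam,X):
    c=calibration(cam); p=np.array(c["R"])@np.array(X)+np.array(c["t"]); return (c["fx"]*p[0]/p[2]+c["cx"],c["fy"]*p[1]/p[2]+c["cy"])
def ray(cam,u,v,z):
    c=calibration(cam); R=np.array(c["R"]);o=-R.T@np.array(c["t"])
    d=R.T@np.array([(u-c["cx"])/c["fx"],(v-c["cy"])/c["fy"],1]); return o+d*(z-o[2])/d[2]
E
python3 - <<'E'
from h import *
for c in ["scene","top"]:
    cv2.imwrite(f"pics/{c}0.png",read_camera(c)[:,:,::-1])
    k=calibration(c); print(c,k["fx"],-np.array(k["R"]).T@k["t"])
    for n in ["bat","bracket","cup","cradle","blower","switch","glue","bowl","organiser","peg_tip","switch_tip"]:
        try:
            for d in search_frame(c,n)[:4]:
                X=w(c,d["xyz"]); print(n,round(d["conf"],2),X.round(3),np.round(pix(c,X)))
        except Exception as e: print(n,e)
print(observe())
E
```

```text
scene 526.8042782682362 [ 1.29630436 -0.58499875  0.96909162]
bat 0.79 [ 0.6   -0.156  0.023] [322. 285.]
bracket 0.72 [0.697 0.076 0.036] [424. 264.]
cup 0.86 [ 0.426 -0.353  0.059] [211. 266.]
cup 0.71 [ 0.482 -0.483  0.054] [168. 308.]
cup 0.63 [ 0.28  -0.299  0.043] [207. 228.]
cradle 0.49 [ 0.429 -0.366  0.013] [210. 282.]
blower 0.81 [0.548 0.44  0.086] [488. 165.]
blower 0.25 [ 0.601 -0.154  0.023] [322. 285.]
blower 0.18 [0.526 0.327 0.084] [453. 176.]
glue 0.62 [ 0.786 -0.148  0.1  ] [374. 316.]
bowl 0.6 [ 0.708 -0.372  0.029] [263. 362.]
organiser 0.81 [0.366 0.099 0.023] [351. 194.]
peg_tip 0.93 [0.696 0.071 0.037] [422. 265.]
top 517.7786942383719 [ 0.30285463 -0.05423424  1.32456177]
bat 0.75 [ 0.399 -0.342  0.069] [430. 297.]
bat 0.66 [ 0.581 -0.149  0.023] [350. 226.]
bracket 0.93 [0.689 0.081 0.006] [263. 185.]
cup 0.76 [ 0.399 -0.341  0.062] [429. 298.]
cup 0.71 [ 0.459 -0.477  0.05 ] [482. 275.]
cup 0.64 [ 0.261 -0.291  0.057] [408. 355.]
cup 0.28 [0.509 0.326 0.099] [153. 243.]
cradle 0.15 [0.691 0.078 0.008] [264. 184.]
blower 0.82 [0.511 0.441 0.115] [102. 240.]

[... 292 characters left out ...]
.2, 'q': array([-1.17478837e+00,  1.15994201e-01,  1.44160106e+00,  1.36227904e-05,
        1.58397376e+00, -3.78268086e-02]), 'joint_velocities': array([ 2.03958171e-03,  6.56592314e-05, -1.56819996e-03, -4.16578620e-04,
       -4.02270896e-04, -8.91509751e-04]), 'joint_torque': array([ 2.84329304e-03, -7.21007967e+01, -6.22758794e+01,  7.85614201e-02,
        1.83871452e-02,  2.86199872e-05]), 'ee_pos': array([ 0.28371862, -0.61248655,  0.40474939]), 'ee_rot': array([ 3.14156853e+00, -1.27182426e-05,  4.33834949e-01]), 'force': array([ 0.81831571, -0.50622573, -0.19355418]), 'ft_torque': array([-0.01930621,  0.01455039,  0.00934432]), 'gripper_force': 0.0, 'finger_gap': 1.0004920196188738}
```

View pics/scene0.png

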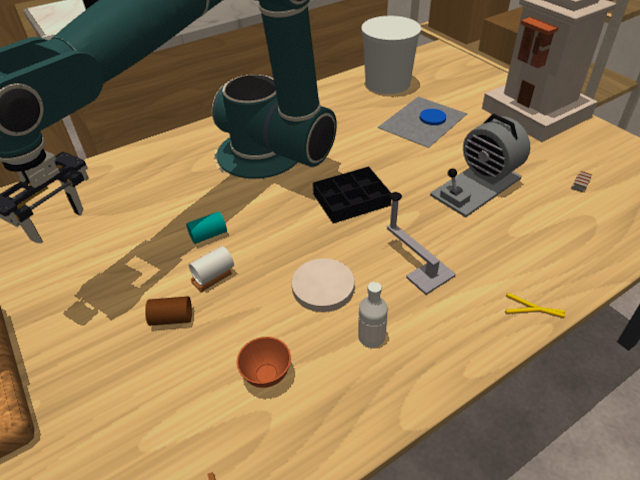

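View pics/top0.png

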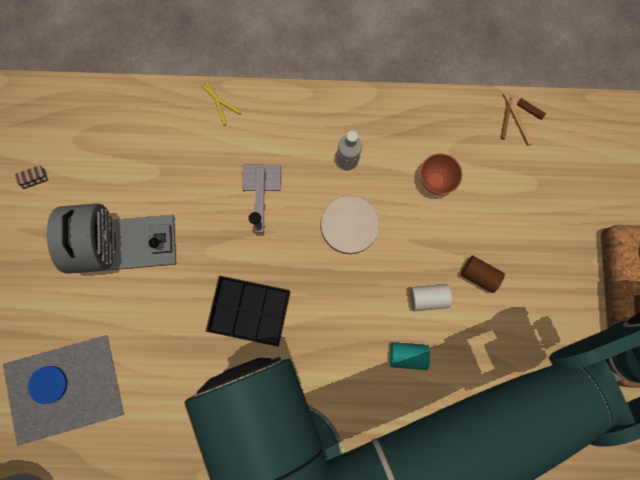

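The white cup (scene 211,266 / top 431,297) fits the description: it is white and lies on a cradle. The brown one (169,310) and the turquoise one (207,227) are look-alikes. I'll confirm with one enlarged crop, with the peg and lever alongside.

Run:
```python
import cv2,numpy as np
s=cv2.imread("pics/scene0.png");t=cv2.imread("pics/top0.png")
f=lambda im,u,v,a,b:cv2.resize(im[v:v+b,u:u+a],(400,300),interpolation=cv2.INTER_CUBIC)
cv2.imwrite("pics/crop1.png",np.vstack([np.hstack([f(s,171,236,80,60),f(t,391,267,80,60)]),np.hstack([f(t,110,200,80,60),f(t,213,156,80,60)])]))
```

```text
(no output)
```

View pics/crop1.png

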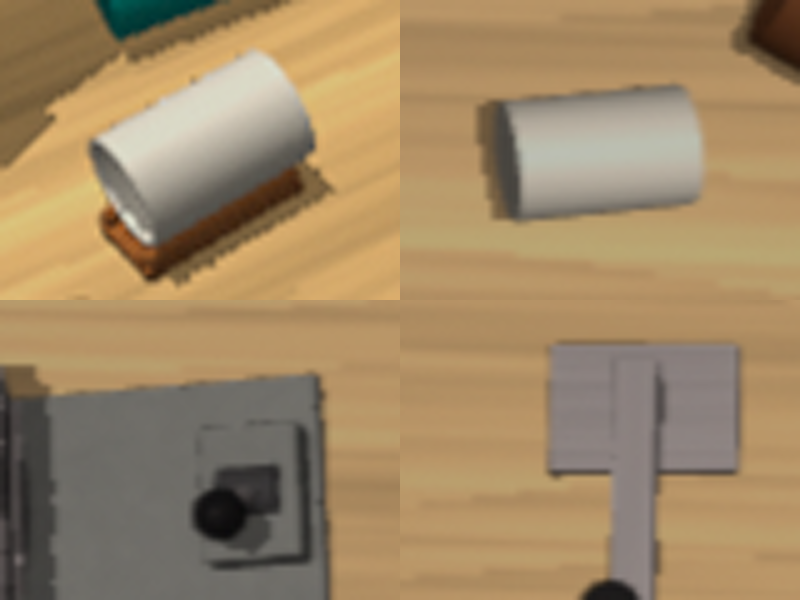

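The crops confirm it. The white cup lies on the wooden cradle with its open mouth towards -y (scene left, about 196,275; top right) and its closed bottom towards +y. The lever knob is at top (153.5,242.5). The peg head is at top (255,218), with the bracket foot at (262,178).

Run:
```python
from h import *
T=cv2.imread("pics/top0.png");S=cv2.imread("pics/scene0.png")
def cent(im,box,f):
    u,v,a,b=box; m=f(im[v:v+b,u:u+a].astype(int)).astype(np.uint8)
    n,l,st,c=cv2.connectedComponentsWithStats(m); k=1+np.argmax(st[1:,4]); return c[k]+[u,v],st[k],(l==k).astype(np.uint8)
dark=lambda p:p.max(2)<50
def tri(a,b):
    A=[];y=[]
    for c,(u,v) in(("top",a),("scene",b)):
        k=calibration(c);R=np.array(k["R"]);t=np.array(k["t"])
        for i,q in((0,(u-k["cx"])/k["fx"]),(1,(v-k["cy"])/k["fy"])):
            A.append(R[i]-q*R[2]);y.append(q*t[2]-t[i])
    return np.linalg.lstsq(np.array(A),np.array(y),rcond=None)[0]
a,sa,_=cent(T,(245,205,22,25),dark);b,sb,_=cent(S,(385,185,22,20),dark);print("peg",a,sa,b,sb,tri(a,b).round(4),ray("top",*a,.158).round(4),ray("scene",*b,.158).round(4))
a,sa,_=cent(T,(146,235,14,14),dark);b,sb,_=cent(S,(444,164,18,14),dark);print("knob",a,sa,b,sb,tri(a,b).round(4))
# bat
hsv=lambda p:(p[...,0]>130)&(p[...,2]-p[...,0]<45)&(p[...,2]>140)
for n,im,box in(("top",T,(310,185,80,80)),("scene",S,(280,245,90,75))):
    c,st,m=cent(im,box,hsv); ctr=max(cv2.findContours(m,0,1)[0],key=len)
    P=np.array([ray(n,q[0][0]+box[0],q[0][1]+box[1],.025) for q in ctr])
    print("bat",n,c,st,cv2.minEnclosingCircle(P[:,:2].astype(np.float32)),ray(n,*c,.022).round(4))
print("cup ends",ray("top",412.8,299,.042).round(4),ray("top",449.2,295.8,.042).round(4))
for nm,u,v in(("TL",550,343),("TR",738,343),("BR",738,471),("BL",550,471)):print("foot",nm,ray("top",213+(u-400)/5,156+(v-300)/5,.01).round(4))
for nm,u,v in(("TR",317,376),("TLish",50,396),("BR",325,600)):print("plate",nm,ray("top",110+u/5,200+(v-300)/5,.012).round(4))
```

```text
peg [255.384 219.208] [  5   7  11  17 125] [390.87272727 196.58181818] [  0   2  17  18 165] [0.5607 0.0779 0.1559] [0.5613 0.0791 0.158 ] [0.5621 0.0744 0.158 ]
knob [153.80645161 242.27956989] [ 3  2 11 11 93] [452.01724138 172.65517241] [ 4  5  9  9 58] [0.5143 0.3309 0.0868]
bat top [349.57894737 224.09068826] [  12   12   56   56 2470] ((0.5859440565109253, -0.14690114557743073), 0.07368554919958115) [ 0.5856 -0.1478  0.022 ]
bat scene [365.08148148 307.01481481] [ 80  52  10  20 135] ((0.7136130928993225, -0.10616263747215271), 0.027304012328386307) [ 0.7102 -0.1103  0.022 ]
cup ends [ 0.3961 -0.306   0.042 ] [ 0.4064 -0.3968  0.042 ]
foot TL [0.7406 0.1355 0.01  ]
foot TR [0.7438 0.0364 0.01  ]
foot BR [0.6738 0.0338 0.01  ]
foot BL [0.6708 0.132  0.01  ]
plate TR [0.598  0.3076 0.012 ]
plate TLish [0.5834 0.4435 0.012 ]
plate BR [0.4814 0.2949 0.012 ]
```

Request:
apply_moves --pt "0.52 0.6 0 0 0 0.95" --pt "0.52 0.6 0 0 0 0.95" --pt "0.52 0.6 0 0 0 0.95" --pt "0.52 0.6 0 0 0 0.95" --pt "0.52 0.6 0 0 0 0.95" --pt "0.52 0.6 0 0 0 0.95" --pt "0.52 0.6 0 0 0 0.95" --pt "0.52 0.6 0 0 0 0.95" --pt "0.52 0.6 0 0 0 0.95" --pt "0.52 0.6 0 0 0 0.95" --fingers 60

```text
time_s: 2.03
ee_pos: [0.4925, -0.3711, 0.4049]
ee_rot: [3.141, 0.0, 1.267]
force: [0.3, 0.2, 1.0]
finger_gap: 0.642
gripper_force: 0.0
```

Request:
apply_moves --pt "0.52 0.6 0 0 0 0.95" --pt "0.52 0.6 0 0 0 0.95" --pt "0.52 0.6 0 0 0 0.95" --pt "0.52 0.6 0 0 0 0.95" --pt "0.52 0.6 0 0 0 0.95" --pt "0 0 -0.9 0 0 0" --pt "0 0 -0.9 0 0 0" --pt "0 0 -0.9 0 0 0" --pt "0 0 -0.9 0 0 0" --pt "0 0 0 0 0 0"

```text
time_s: 2.87
ee_pos: [0.5944, -0.2518, 0.2532]
ee_rot: [-3.133, -0.005, 1.677]
force: [-0.9, 0.1, -1.3]
finger_gap: 0.645
gripper_force: 0.0
```

Request:
apply_moves --pt "0.06 0 -0.5 0 0 0" --pt "0 0 -0.5 0 0 0" --pt "0 0 -0.45 0 0 0" --pt "0 0 0 0 0 0" --pt "-0.03 0.3 0 0 0 0" --pt "-0.03 0.3 0 0 0 0" --pt "-0.03 0.3 0 0 0 0" --pt "-0.03 0.3 0 0 0 0" --pt "-0.03 0.3 0 0 0 0" --pt "0 0 0 0 0 0"

```text
time_s: 3.7
ee_pos: [0.5921, -0.1901, 0.2039]
ee_rot: [3.14, 0.0, 1.679]
force: [-0.2, 0.0, -0.2]
finger_gap: 0.645
gripper_force: 0.0
```

Run:
```python
from h import *
cv2.imwrite("pics/top1.png",read_camera("top")[200:300,280:440,::-1].repeat(4,0).repeat(4,1)); print(observe()["ee_pos"],observe()["ee_rot"])
```

```text
[ 0.59213429 -0.19093958  0.20364856] [3.14074297e+00 4.53907762e-05 1.67906214e+00]
```

View pics/top1.png

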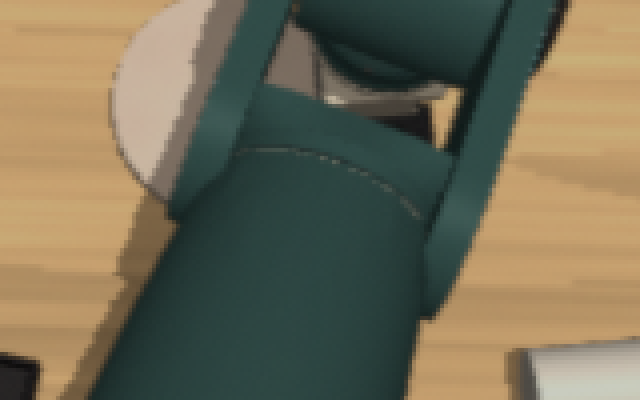

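The bat's left edge moved from u=322 to u=308 (about 35 mm), so the push works. I'll continue a little lower, slowing towards the end.

Request:
apply_moves --pt "-0.06 0.5 -0.1 0 0 0" --pt "-0.06 0.5 -0.1 0 0 0" --pt "-0.06 0.6 0 0 0 0" --pt "-0.06 0.6 0 0 0 0" --pt "-0.06 0.6 0 0 0 0" --pt "-0.06 0.6 0 0 0 0" --pt "-0.06 0.5 0 0 0 0" --pt "-0.05 0.4 0 0 0 0" --pt "-0.03 0.2 0 0 0 0" --pt "-0.01 0.1 0 0 0 0"

```text
time_s: 4.58
ee_pos: [0.5716, -0.0078, 0.195]
ee_rot: [3.141, 0.0, 1.678]
force: [-0.3, -4.8, 0.3]
finger_gap: 0.639
gripper_force: 1.7
```

```bash
cat > bat.py <<'E'
from h import *
from scipy.optimize import least_squares
import sys
im=read_camera("scene")[:,:,::-1].copy();tp=read_camera("top")[:,:,::-1].copy();s=sys.argv[1]
cv2.imwrite(f"pics/b{s}.png",np.hstack([cv2.resize(im[200:320,330:490],(400,300)),cv2.resize(tp[160:280,200:360],(400,300))]))
for d in [("scene",search_frame("scene","bat")),("top",search_frame("top","bat"))]:
    for e in d[1][:2]: print(d[0],e["conf"],w(d[0],e["xyz"]).round(4))
print(observe()["ee_pos"],observe()["ee_rot"][2])
E
python3 bat.py 1
```

```text
scene 0.73 [0.6119 0.0511 0.0202]
top 0.96 [0.56   0.1179 0.0195]
[ 0.57183957 -0.00900059  0.19479047] 1.6769945618928181
```

View pics/b1.png

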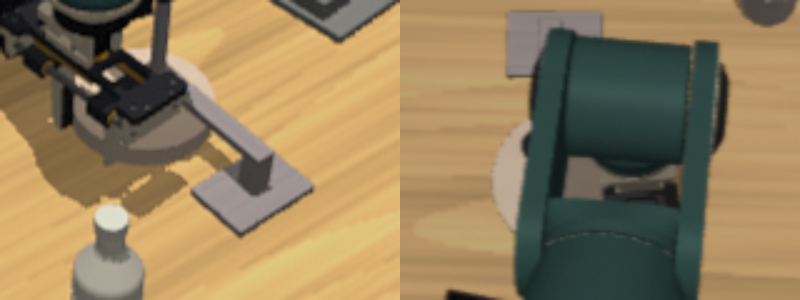

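Request:
apply_moves --pt "-0.01 0.1 0 0 0 0" --pt "-0.01 0.1 0 0 0 0" --pt "-0.01 0.08 0 0 0 0" --pt "0 0 0 0 0 0" --pt "0.02 -0.3 0 0 0 0" --pt "0.02 -0.6 0.0 0 0 0" --pt "0 -0.7 0.3 0 0 0" --pt "-0.1 -0.7 0.7 0 0 0" --pt "-0.2 -0.5 0.8 0 0 0" --pt "-0.2 -0.5 0.8 0 0 0" --fingers 60

```text
time_s: 5.62
ee_pos: [0.5514, -0.1312, 0.2995]
ee_rot: [-3.14, -0.001, 1.677]
force: [0.1, -0.2, 0.1]
finger_gap: 0.644
gripper_force: 0.0
```

Run:
```python
from workcell import *
o=observe(); print(o["q"].round(4).tolist(),o["ee_pos"].round(4),o["ee_rot"].round(3))
```

```text
[-0.2786, -0.0711, 1.8039, 0.0003, 1.4102, -0.3848] [ 0.5514 -0.1312  0.2995] [-3.140e+00 -1.000e-03  1.677e+00]
```

Request:
apply_moves --pt "-0.42 -0.14 -0.08 -0.8 -0.09 0" --pt "-0.42 -0.14 -0.08 -0.8 -0.09 0" --pt "-0.42 -0.14 -0.08 -0.8 -0.09 0" --pt "-0.42 -0.14 -0.08 -0.8 -0.09 0" --pt "-0.42 -0.14 -0.08 -0.8 -0.09 0" --pt "-0.42 -0.14 -0.08 -0.8 -0.09 0" --pt "-0.42 -0.14 -0.08 -0.8 -0.09 0" --pt "-0.42 -0.14 -0.08 -0.8 -0.09 0" --pt "-0.42 -0.14 -0.08 -0.8 -0.09 0" --pt "-0.42 -0.14 -0.08 -0.8 -0.09 0" --fingers 93

```text
time_s: 6.45
ee_pos: [0.3831, -0.1859, 0.2666]
ee_rot: [3.138, 0.706, 1.676]
force: [0.5, -1.1, 0.3]
finger_gap: 0.998
gripper_force: 0.0
```

Run:
```python
from h import *
o=observe(); print(o["q"].round(4).tolist(),o["ee_pos"].round(4),o["ee_rot"].round(4))
im=read_camera("top")[:,:,::-1].copy();cv2.imwrite("pics/top2.png",im)
sc=read_camera("scene")[:,:,::-1].copy();cv2.imwrite("pics/scene2.png",sc)
cv2.imwrite("pics/m2.png",np.hstack([cv2.resize(sc[200:320,330:490],(400,300)),cv2.resize(im[160:280,200:360],(400,300))]))
for c in("top","scene"):
  for e in search_frame(c,"bat")[:2]: print(c,e["conf"],w(c,e["xyz"]).round(4))
```

```text
[-0.3532, -0.4616, 2.2173, -0.6955, 1.1313, -0.2364] [ 0.3831 -0.1859  0.2666] [3.1378 0.7057 1.6761]
top 0.86 [0.5491 0.0713 0.0194]
scene 0.86 [0.5765 0.0578 0.0235]
```

View pics/m2.png

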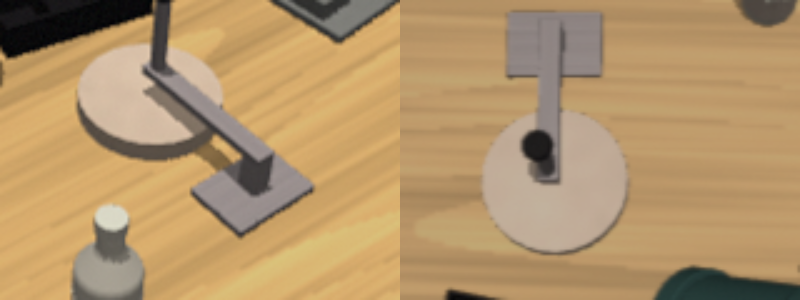

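```bash
cat > kin.py <<'E'
import numpy as np
from scipy.spatial.transform import Rotation as R
from scipy.optimize import least_squares
D=[([-1.17478837,.115994201,1.44160106,0,1.58397376,-.0378268],[.28371862,-.61248655,.40474939],[3.14157,0,.433835]),
([-.2786,-.0711,1.8039,.0003,1.4102,-.3848],[.5514,-.1312,.2995],[-3.14,-.001,1.677]),
([-.3532,-.4616,2.2173,-.6955,1.1313,-.2364],[.3831,-.1859,.2666],[3.1378,.7057,1.6761])]
E_=lambda a,t:R.from_euler(a,t).as_matrix()
def fk(q,p):
    d1,a2,a3,d4,d6,off=p
    A=E_('z',q[0]);B=A@E_('y',q[1]);C=B@E_('y',q[2])
    W=C@E_('z',q[3]); V=W@E_('y',q[4]); F=V@E_('z',q[5])
    x=np.array([0,0,d1])+A@[0,off,0]+B@[0,0,a2]+C@[a3,0,d4]+V@[0,0,d6]
    return x,F
E
cat > t.py <<'E'
from kin import *
from h import *
f=lambda p:np.concatenate([fk(q,p)[0]-x for q,x,r in D])
s=least_squares(f,[.2,.53,0,.61,.2,.026]);print(s.x.round(4),(s.fun*1000).round(1))
for q,x,r in D: print((fk(q,s.x)[1].T@E_('xyz',r)).round(2).tolist())
T=cv2.imread("pics/top2.png");b=(225,195,35*1+0,60)
u0,v0,a,c=228,200,30,64
box=T[198:268,225:260].astype(int)
box=T[195:270,225:258+20].astype(int);m=((box[...,0]>125)&(box[...,2]-box[...,0]<55)&(box[...,2]>140)).astype(np.uint8)
n,l,st,ce=cv2.connectedComponentsWithStats(m);k=1+np.argmax(st[1:,4])
ctr=max(cv2.findContours((l==k).astype(np.uint8),0,1)[0],key=len);h=cv2.convexHull(ctr)[:,0]+[225,195]
P=np.array([ray("top",*q,.025)[:2] for q in h]);g=least_squares(lambda z:np.hypot(P[:,0]-z[0],P[:,1]-z[1])-z[2],[.56,.07,.075]);print("bat",g.x.round(4),st[k],abs(g.fun).max())
print("armend",ray("top",259.5,232.4,.062).round(4),"byeye",ray("top",262,232.6,.025).round(4))
E
python3 t.py
```

```text
[0.1374 0.4598 0.0813 0.6203 0.1162 0.0255] [-0. -0. -0.  0.  0. -0. -0.  0.  0.]
[[0.0, -1.0, 0.0], [1.0, 0.0, 0.0], [-0.0, 0.0, 1.0]]
[[0.0, -1.0, 0.0], [1.0, 0.0, 0.0], [-0.0, 0.0, 1.0]]
[[-0.0, -1.0, 0.0], [1.0, -0.0, -0.0], [0.0, 0.0, 1.0]]
bat [0.5643 0.0762 0.0775] [   8    0   45   66 1925] 0.015611954625069938
armend [0.5494 0.0784 0.062 ] byeye [0.5563 0.0759 0.025 ]
```

```bash
cat > t2.py <<'E'
from kin import *
from h import *
T=cv2.imread("pics/top2.png")
# subpixel radial edge search from guess center
def fit(cam,im,X0,angs,z=.025):
    g=im[...,0].astype(float);P=[]
    for a in angs:
        rs=np.arange(.062,.088,.0005);v=[]
        for r in rs:
            u,w_=pix(cam,[X0[0]+r*np.cos(a),X0[1]+r*np.sin(a),z]);v.append(cv2.getRectSubPix(g.astype(np.float32),(1,1),(u,w_))[0,0])
        i=np.argmin(np.diff(cv2.GaussianBlur(np.array(v),(1,7),1.5).ravel()));P.append([X0[0]+rs[i]*np.cos(a),X0[1]+rs[i]*np.sin(a)])
    P=np.array(P);s=least_squares(lambda q:np.hypot(P[:,0]-q[0],P[:,1]-q[1])-q[2],[*X0[:2],.075],loss="soft_l1",f_scale=.001);return s.x.round(4),np.median(abs(s.fun))
print(fit("top",T,[.558,.076],np.radians(np.arange(30,335,5))))
S=cv2.imread("pics/scene2.png")
print(ray("scene",390,237.8,.025).round(4),fit("scene",S,[.562,.076],np.radians(np.arange(90,270,5))))
p=[0.1374,0.4598,0.0813,0.6203,0.1162,0.0255]
C=np.array([[0,-1,0],[1,0,0],[0,0,1]])  # F.T@R
lim=np.array([[-2.83,2.83],[-.83,2.19],[.07,2.5],[-1.14,4.28],[.01,3],[-2.97,2.97]])
def ik(x,Rt,q0):
    f=lambda q:np.r_[(fk(q,p)[0]-x)*5,R.from_matrix((fk(q,p)[1]@C).T@Rt).as_rotvec()]
    s=least_squares(f,np.clip(q0,lim[:,0]+.01,lim[:,1]-.01),bounds=(lim[:,0],lim[:,1]));return s.x,np.abs(s.fun).max()
R0=E_('xyz',D[2][2]);a=np.array([.994,.113,0])
for az in (97,80,60,40,20,0):
    Rt=E_('z',np.radians(az-96.5))@R.from_rotvec(a/np.linalg.norm(a)*np.pi/2).as_matrix()@R0
    x=np.array([.5615,.078,.123])-.167*Rt[:,2]
    for q0 in (D[2][0],[0,-.2,2,.8,1,.3],[0,-.2,2,2.5,1,-2],[-.5,0,1.8,1,1.5,1]):
        q,e=ik(x,Rt,q0)
        if e<1e-3: print(az,x.round(3),Rt[:,2].round(2),q.round(2).tolist())
E
python3 t2.py
```

```text
Traceback (most recent call last):
  File "t2.py", line 13, in <module>
    print(fit("top",T,[.558,.076],np.radians(np.arange(30,335,5))))
          ~~~^^^^^^^^^^^^^^^^^^^^^^^^^^^^^^^^^^^^^^^^^^^^^^^^^^^^^
  File "t2.py", line 10, in fit
    u,w_=pix(cam,[X0[0]+r*np.cos(a),X0[1]+r*np.sin(a),z]);v.append(cv2.getRectSubPix(g.astype(np.float32),(1,1),(u,w_))[0,0])
         ~~~^^^^^^^^^^^^^^^^^^^^^^^^^^^^^^^^^^^^^^^^^^^^^
  File "h.py", line 6, in pix
    c=calibration(cam); p=np.array(c["R"])@np.array(X)+np.array(c["t"]); return (c["fx"]*p[0]/p[2]+c["cx"],c["fy"]*p[1]/p[2]+c["cy"])
ValueError: time passes only in moves, steps and waits
```

```bash
sed -i '2a import functools\ncalibration=functools.lru_cache(None)(calibration)' h.py; python3 t2.py
```

```text
(array([0.5593, 0.0776, 0.0739]), np.float64(0.000276602673099674))
[0.5693 0.076  0.025 ] (array([0.5642, 0.0783, 0.0741]), np.float64(0.000377002316690668))
97 [ 0.577 -0.048  0.231] [-0.09  0.76 -0.65] [-0.27, 0.1, 1.82, 0.78, 1.62, -0.51]
97 [ 0.577 -0.048  0.231] [-0.09  0.76 -0.65] [-0.27, 0.1, 1.82, 0.78, 1.62, -0.51]
97 [ 0.577 -0.048  0.231] [-0.09  0.76 -0.65] [-0.27, 0.1, 1.82, 0.78, 1.62, -0.51]
97 [ 0.577 -0.048  0.231] [-0.09  0.76 -0.65] [-0.27, 0.1, 1.82, 0.78, 1.62, -0.51]
80 [ 0.54  -0.047  0.231] [ 0.13  0.75 -0.65] [-0.3, -0.03, 1.95, 0.87, 1.44, -0.34]
80 [ 0.54  -0.047  0.231] [ 0.13  0.75 -0.65] [-0.3, -0.03, 1.95, 0.87, 1.44, -0.34]
80 [ 0.54  -0.047  0.231] [ 0.13  0.75 -0.65] [-0.3, -0.03, 1.95, 0.87, 1.44, -0.34]
80 [ 0.54  -0.047  0.231] [ 0.13  0.75 -0.65] [-0.3, -0.03, 1.95, 0.87, 1.44, -0.34]
60 [ 0.498 -0.032  0.231] [ 0.38  0.66 -0.65] [-0.29, -0.2, 2.11, 0.93, 1.18, -0.11]
60 [ 0.498 -0.032  0.231] [ 0.38  0.66 -0.65] [-0.29, -0.2, 2.11, 0.93, 1.18, -0.11]
60 [ 0.498 -0.032  0.231] [ 0.38  0.66 -0.65] [-0.29, -0.2, 2.11, 0.93, 1.18, -0.11]
60 [ 0.498
[... 281 characters left out ...]
49 -0.65] [-0.22, -0.38, 2.24, 0.89, 0.89, 0.21]
40 [ 0.464 -0.004  0.231] [ 0.58  0.49 -0.65] [-0.22, -0.38, 2.24, 0.89, 0.89, 0.21]
20 [0.442 0.034 0.231] [ 0.71  0.26 -0.65] [-0.06, -0.5, 2.33, 0.59, 0.58, 0.79]
20 [0.442 0.034 0.231] [ 0.71  0.26 -0.65] [-0.06, -0.5, 2.33, 0.59, 0.58, 0.79]
20 [0.442 0.034 0.231] [ 0.71  0.26 -0.65] [-0.06, -0.5, 2.33, 0.59, 0.58, 0.79]
20 [0.442 0.034 0.231] [ 0.71  0.26 -0.65] [-0.06, -0.5, 2.33, 0.59, 0.58, 0.79]
0 [0.434 0.078 0.231] [ 0.76  0.   -0.65] [0.15, -0.52, 2.34, -0.25, 0.48, 1.89]
0 [0.434 0.078 0.231] [ 0.76  0.   -0.65] [0.15, -0.52, 2.34, -0.25, 0.48, 1.89]
0 [0.434 0.078 0.231] [ 0.76  0.   -0.65] [0.15, -0.52, 2.34, -0.25, 0.48, 1.89]
```

The bat's fitted centre is (0.562, 0.078), which matches the peg origin at (0.5615, 0.078). Next is the cup.

Request:
apply_moves --pt "0 0 -0.35 0 0 0" --pt "0 0 -0.33 0 0 0" --pt "0.04 -0.37 -0.43 0 0 0" --pt "0.04 -0.37 -0.43 0 0 0" --pt "0.04 -0.37 -0.43 0 0 0" --pt "0.03 -0.36 -0.45 0 0 0" --pt "0 0 0 0 0 0" --pt "0 0 0 0 0 0"

```text
time_s: 7.32
ee_pos: [0.3898, -0.2441, 0.1681]
ee_rot: [3.141, 0.7, 1.677]
force: [-0.3, 0.5, 1.1]
finger_gap: 1.0
gripper_force: 0.0
```

Run:
```python
from h import *
print(observe()["ee_pos"].round(4),observe()["force"].round(1))
im=read_camera("wrist")[:,:,::-1];sc=read_camera("scene")[:,:,::-1]
cv2.imwrite("pics/g.png",np.hstack([cv2.resize(sc[210:315,140:280],(400,300),interpolation=2),cv2.resize(im,(400,300))]))
```

```text
[ 0.3898 -0.2441  0.1681] [-0.3  0.5  1.1]
```

View pics/g.png

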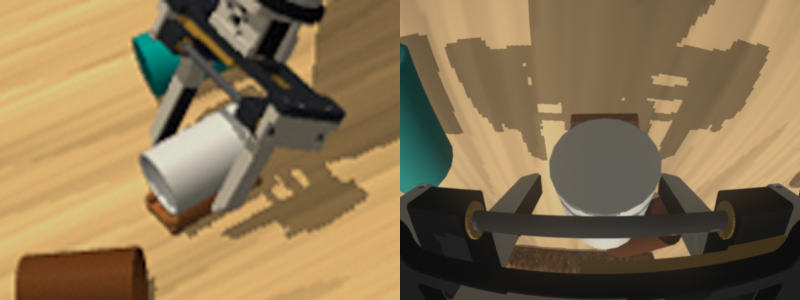

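The fingers straddle the white cup evenly, with its closed bottom facing the wrist camera at (605,165). Next I close, lift and turn it.

Request:
apply_moves --pt "0 0 0 0 0 0" --pt "0 0 0 0 0 0" --pt "0 0 0 0 0 0" --pt "0 0 0 0 0 0" --pt "0 0 0 0 0 0" --pt "0 0 0 0 0 0" --pt "0 0 0.2 0 0 0" --pt "0 0 0.3 0 0 0" --pt "0 0 0.5 0 0 0" --pt "0 0 0.7 0 0 0" --fingers 40

```text
time_s: 8.25
ee_pos: [0.3895, -0.2438, 0.2377]
ee_rot: [3.14, 0.7, 1.678]
force: [0.5, -0.2, -0.2]
finger_gap: 0.649
gripper_force: 30.0
```

Request:
apply_moves --pt "0 0 0.9 0 0 0" --pt "0 0 0.9 0 0 0" --pt "0 0 0.9 0 0 0" --pt "0 0 0.9 0 0 0" --pt "0.26 0.19 0 0.994 0.106 0" --pt "0.26 0.19 0 0.994 0.106 0" --pt "0.26 0.19 0 0.994 0.106 0" --pt "0.26 0.19 0 0.994 0.106 0" --pt "0.26 0.19 0 0.994 0.106 0" --pt "0.26 0.19 0 0.994 0.106 0"

```text
time_s: 9.08
ee_pos: [0.4527, -0.1979, 0.3831]
ee_rot: [3.137, 0.175, 1.677]
force: [0.8, 0.4, -1.0]
finger_gap: 0.646
gripper_force: 30.0
```

Request:
apply_moves --pt "0.26 0.19 0 0.994 0.106 0" --pt "0.26 0.19 0 0.994 0.106 0" --pt "0.26 0.19 0 0.994 0.106 0" --pt "0.26 0.19 0 0.994 0.106 0" --pt "0.26 0.19 0 0.994 0.106 0" --pt "0.26 0.19 0 0.994 0.106 0" --pt "0.26 0.19 0 0.994 0.106 0" --pt "0.26 0.19 0 0.994 0.106 0" --pt "0.26 0.19 0 0.994 0.106 0" --pt "0.26 0.19 0 0.994 0.106 0"

```text
time_s: 9.92
ee_pos: [0.5567, -0.1221, 0.3831]
ee_rot: [3.137, -0.697, 1.679]
force: [-0.3, 0.1, -0.6]
finger_gap: 0.645
gripper_force: 30.0
```

Request:
apply_moves --pt "0.26 0.19 0 0.994 0.106 0" --pt "0.26 0.19 0 0.994 0.106 0" --pt "0 0 0 0 0 0" --pt "0 0 0 0 0 0"

```text
time_s: 10.25
ee_pos: [0.5772, -0.1074, 0.3821]
ee_rot: [3.139, -0.866, 1.677]
force: [-0.2, 0.3, -1.5]
finger_gap: 0.646
gripper_force: 30.0
```

Run:
```python
from h import *
from scipy.spatial.transform import Rotation as Q
o=observe();R=Q.from_euler('xyz',o["ee_rot"]).as_matrix();print(o["ee_pos"].round(4),R.round(3),"grasp",(o["ee_pos"]+.167*R[:,2]).round(4))
im=read_camera("top")[:,:,::-1];sc=read_camera("scene")[:,:,::-1]
cv2.imwrite("pics/sc3.png",sc);cv2.imwrite("pics/top3.png",im)
cv2.imwrite("pics/c3.png",np.hstack([cv2.resize(sc[130:250,310:470],(400,300),interpolation=2),cv2.resize(im[150:270,200:360],(400,300),interpolation=2)]))
for c in("top","scene"):
  for n in("cup","peg_tip"):
    for e in search_frame(c,n)[:1]: print(c,n,e["conf"],w(c,e["xyz"]).round(4))
```

```text
[ 0.5772 -0.1074  0.3821] [[-0.069  0.995 -0.078]
 [ 0.644  0.104  0.758]
 [ 0.762  0.002 -0.648]] grasp [0.5642 0.0191 0.2739]
top cup 0.86 [ 0.4624 -0.4767  0.0521]
top peg_tip 0.98 [0.6917 0.0842 0.0093]
scene cup 0.7 [ 0.2787 -0.3031  0.0458]
scene peg_tip 0.72 [0.6966 0.0752 0.0408]
```

View pics/c3.png

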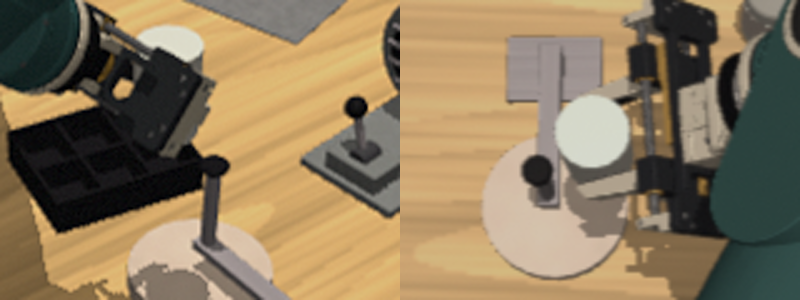

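Run:
```python
from h import *
im=cv2.imread("pics/top3.png").astype(int)[180:222,258:296]
m=(im.min(2)>175).astype(np.uint8);n,l,st,c=cv2.connectedComponentsWithStats(m);k=1+np.argmax(st[1:,4]);p=c[k]+[258,180];print(p,st[k])
for z in(.31,.318,.325):print(ray("top",*p,z).round(4))
S=cv2.imread("pics/sc3.png").astype(int)[130:170,360:400]
m=(S.min(2)>170).astype(np.uint8);n,l,st,c=cv2.connectedComponentsWithStats(m);k=1+np.argmax(st[1:,4]);p=c[k]+[360,130];print(p,st[k],ray("scene",*p,.318).round(4))
print(pix("scene",[.5642,.0191,.318]))
```

```text
[276.25384615 202.04461538] [  4   8  29  29 650]
[0.5642 0.0215 0.31  ]
[0.5621 0.0209 0.318 ]
[0.5603 0.0204 0.325 ]
[379.16740088 145.89427313] [  5  10  26  14 227] [0.5584 0.0324 0.318 ]
(np.float64(375.96631451996603), np.float64(149.19938183775793))
```

Request:
apply_moves --pt "-0.01 0.35 0 0 0 0" --pt "-0.02 0.4 0 0 0 0" --pt "-0.02 0.4 0 0 0 0" --pt "0 0.3 0 0 0 0" --pt "0 0 0 0 0 0" --pt "0 0 -0.4 0 0 0" --pt "0 0 -0.4 0 0 0" --pt "0 0 -0.3 0 0 0" --pt "0 0 -0.2 0 0 0" --pt "0 0 0 0 0 0"

```text
time_s: 11.38
ee_pos: [0.5751, -0.0496, 0.327]
ee_rot: [-3.138, -0.869, 1.671]
force: [-0.4, -0.6, -1.6]
finger_gap: 0.648
gripper_force: 30.0
```

Run:
```python
from h import *
print(observe()["ee_pos"].round(4),observe()["force"].round(1))
im=read_camera("top")[:,:,::-1];sc=read_camera("scene")[:,:,::-1]
cv2.imwrite("pics/c4.png",np.hstack([cv2.resize(sc[140:260,330:490],(400,300),interpolation=2),cv2.resize(im[150:270,180:340],(400,300),interpolation=2)]))
im=im.astype(int)[180:240,235:285]
m=(im.min(2)>185).astype(np.uint8);n,l,st,c=cv2.connectedComponentsWithStats(m);k=1+np.argmax(st[1:,4]);p=c[k]+[235,180];print(p,st[k],ray("top",*p,.267).round(4))
```

```text
[ 0.5751 -0.0496  0.327 ] [-0.4 -0.6 -1.6]
[250.502693   208.85098743] [  3  16  26  27 557] [0.559  0.0779 0.267 ]
```

View pics/c4.png

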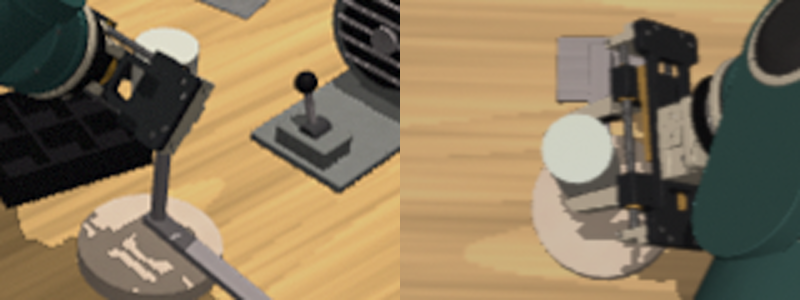

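The cup is over the peg, measured at (0.560, 0.078) against the peg at (0.561, 0.078). I'll lower it.

Request:
apply_moves --pt "0 0 -0.2 0 0 0" --pt "0 0 -0.3 0 0 0" --pt "0 0 -0.4 0 0 0" --pt "0 0 -0.4 0 0 0" --pt "0 0 -0.4 0 0 0" --pt "0 0 -0.3 0 0 0" --pt "0 0 -0.15 0 0 0" --pt "0 0 0 0 0 0"

```text
time_s: 12.15
ee_pos: [0.5751, -0.0492, 0.2419]
ee_rot: [-3.14, -0.869, 1.672]
force: [-0.4, -0.3, -0.7]
finger_gap: 0.65
gripper_force: 30.0
```

Request:
apply_moves --pt "0 0 -0.05 0 0 0" --pt "0 0 -0.05 0 0 0" --pt "0 0 0 0 0 0"

```text
time_s: 12.4
ee_pos: [0.5754, -0.0493, 0.2403]
ee_rot: [3.138, -0.867, 1.676]
force: [-0.2, -0.5, -1.3]
finger_gap: 0.647
gripper_force: 30.0
```

Request:
apply_moves --pt "0 0 -0.05 0 0 0" --pt "0 0 -0.05 0 0 0" --pt "0 0 0 0 0 0"

```text
time_s: 12.65
ee_pos: [0.5753, -0.0493, 0.2357]
ee_rot: [3.139, -0.868, 1.675]
force: [-0.3, -0.4, -1.4]
finger_gap: 0.645
gripper_force: 30.0
```

Request:
apply_moves --pt "0 0 -0.05 0 0 0" --pt "0 0 -0.03 0 0 0" --pt "0 0 0 0 0 0"

```text
time_s: 12.9
ee_pos: [0.5753, -0.0493, 0.2324]
ee_rot: [3.14, -0.868, 1.675]
force: [0.2, 0.4, -1.0]
finger_gap: 0.648
gripper_force: 30.0
```

Request:
apply_moves --pt "0 0 -0.03 0 0 0" --pt "0 0 0 0 0 0"

```text
time_s: 13.07
ee_pos: [0.5753, -0.0493, 0.2314]
ee_rot: [3.139, -0.868, 1.675]
force: [-0.1, 0.4, -1.1]
finger_gap: 0.647
gripper_force: 30.0
```

Request:
apply_moves --pt "0 0 -0.03 0 0 0" --pt "0 0 0 0 0 0"

```text
time_s: 13.23
ee_pos: [0.5753, -0.0493, 0.2302]
ee_rot: [3.139, -0.868, 1.675]
force: [0.4, 0.8, -0.7]
finger_gap: 0.646
gripper_force: 30.0
```

Request:
apply_moves --pt "0 0 -0.03 0 0 0" --pt "0 0 0 0 0 0"

```text
time_s: 13.4
ee_pos: [0.5753, -0.0493, 0.2289]
ee_rot: [3.139, -0.868, 1.675]
force: [-0.4, 0.5, -0.2]
finger_gap: 0.652
gripper_force: 30.0
```

Request:
apply_moves --pt "0 0 -0.03 0 0 0" --pt "0 0 0 0 0 0"

```text
time_s: 13.57
ee_pos: [0.5753, -0.0493, 0.2277]
ee_rot: [3.139, -0.868, 1.675]
force: [0.0, -0.5, -0.7]
finger_gap: 0.649
gripper_force: 30.0
```

Request:
apply_moves --pt "0 0 -0.03 0 0 0" --pt "0 0 0 0 0 0"

```text
time_s: 13.73
ee_pos: [0.5754, -0.0493, 0.227]
ee_rot: [3.138, -0.868, 1.676]
force: [-0.8, 0.3, 2.9]
finger_gap: 0.649
gripper_force: 30.0
```

Contact (+3 N). Next I release and back out along the tool axis.

Request:
apply_moves --pt "0 0 0 0 0 0" --pt "0 0 0 0 0 0" --pt "0 0 0 0 0 0" --pt "0 0 0 0 0 0" --pt "0 0 0 0 0 0" --pt "0 0 0 0 0 0" --pt "0.02 -0.23 0.19 0 0 0" --pt "0.03 -0.38 0.32 0 0 0" --pt "0.05 -0.53 0.45 0 0 0" --pt "0.05 -0.53 0.45 0 0 0" --fingers 93

```text
time_s: 14.57
ee_pos: [0.5812, -0.1172, 0.2842]
ee_rot: [3.14, -0.868, 1.675]
force: [1.3, -0.4, -0.9]
finger_gap: 0.999
gripper_force: 0.0
```

Request:
apply_moves --pt "0.05 -0.6 0.5 0 0 0" --pt "0.05 -0.6 0.5 0 0 0" --pt "0 -0.2 0.8 -0.9 -0.1 0" --pt "0 0 0.8 -0.9 -0.1 0" --pt "0 0 0.5 -0.9 -0.1 0" --pt "0 0 0.3 -0.9 -0.1 0" --pt "0 0 0 -0.9 -0.1 0" --pt "0 0 0 -0.9 -0.1 0" --pt "0 0 0 -0.9 -0.1 0" --pt "0 0 0 -0.9 -0.1 0"

```text
time_s: 15.4
ee_pos: [0.5851, -0.1727, 0.4201]
ee_rot: [3.135, -0.231, 1.677]
force: [0.2, 0.1, 0.2]
finger_gap: 0.998
gripper_force: 0.0
```

Run:
```python
from h import *
print(observe()["ee_pos"].round(4),observe()["ee_rot"].round(3))
im=read_camera("top")[:,:,::-1];sc=read_camera("scene")[:,:,::-1]
cv2.imwrite("pics/top5.png",im);cv2.imwrite("pics/sc5.png",sc)
cv2.imwrite("pics/c5.png",np.hstack([cv2.resize(sc[120:270,330:530],(400,300),interpolation=2),cv2.resize(im[150:270,120:280],(400,300),interpolation=2)]))
im=im.astype(int)[180:240,235:285]
m=(im.min(2)>185).astype(np.uint8);n,l,st,c=cv2.connectedComponentsWithStats(m);k=1+np.argmax(st[1:,4]);p=c[k]+[235,180];print(p,st[k],ray("top",*p,.168).round(4))
```

```text
[ 0.5851 -0.1727  0.4201] [ 3.135 -0.231  1.677]
[255.05918367 219.11836735] [  8  27  25  25 490] [0.5592 0.0787 0.168 ]
```

View pics/c5.png

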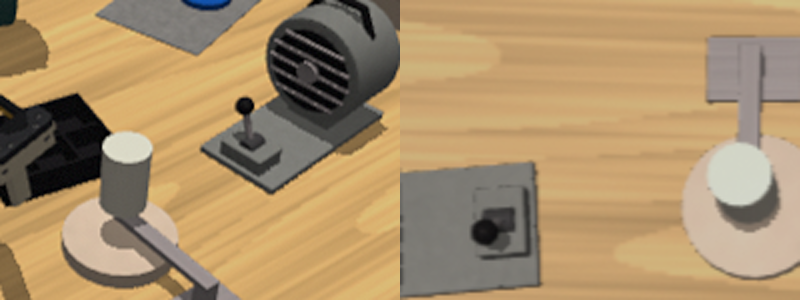

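The cup hangs upright on the peg, centred at (0.559, 0.079), and the bat lies under it. The lever knob (top crop 485,232) leans towards the robot. The blower comes next.

Request:
apply_moves --pt "0 0 0.3 -0.9 -0.1 0" --pt "-0.1 0.5 0.2 -0.9 -0.1 0" --pt "-0.23 0.89 0 -0.84 -0.09 0" --pt "-0.23 0.89 0 0 0 0" --pt "-0.23 0.89 0 0 0 0" --pt "-0.23 0.89 0 0 0 0" --pt "-0.23 0.89 0 0 0 0" --pt "-0.23 0.89 0 0 0 0" --pt "-0.23 0.89 0 0 0 0" --pt "-0.23 0.89 0 0 0 0" --fingers 0

```text
time_s: 16.33
ee_pos: [0.5068, 0.134, 0.4395]
ee_rot: [3.136, -0.006, 1.676]
force: [0.7, -0.2, 0.7]
finger_gap: 0.333
gripper_force: 0.0
```

Request:
apply_moves --pt "-0.23 0.89 0 0 0 0" --pt "-0.23 0.89 0 0 0 0" --pt "-0.23 0.89 0 0 0 0" --pt "-0.23 0.89 0 0 0 0" --pt "-0.23 0.89 0 0 0 0" --pt "0 0.3 0 0 0 0" --pt "0 0 0 0 0 0"

```text
time_s: 16.92
ee_pos: [0.4613, 0.3247, 0.4389]
ee_rot: [3.138, -0.005, 1.68]
force: [0.3, -0.5, -0.1]
finger_gap: 0.0
gripper_force: 0.0
```

Request:
apply_moves --pt "0 0 -0.9 0 0 0" --pt "0 0 -0.9 0 0 0" --pt "0 0 -0.9 0 0 0" --pt "0 0 -0.9 0 0 0" --pt "0 0 -0.6 0 0 0" --pt "0 0 -0.3 0 0 0" --pt "0 0 0 0 0 0" --pt "0.25 0.03 0 0 0 0" --pt "0.25 0.03 0 0 0 0" --pt "0 0 0 0 0 0"

```text
time_s: 17.75
ee_pos: [0.4839, 0.3253, 0.2614]
ee_rot: [3.132, -0.005, 1.677]
force: [-0.3, -0.3, 0.4]
finger_gap: 0.006
gripper_force: 0.0
```

Request:
apply_moves --pt "0.25 0.03 0 0 0 0" --pt "0.25 0.03 0 0 0 0" --pt "0.25 0.03 0 0 0 0" --pt "0.15 0.02 0 0 0 0" --pt "0 0 0 0 0 0"

```text
time_s: 18.17
ee_pos: [0.519, 0.3296, 0.259]
ee_rot: [3.135, -0.004, 1.677]
force: [-0.1, -0.3, -0.7]
finger_gap: 0.007
gripper_force: 0.0
```

Run:
```python
from h import *
print(observe()["ee_pos"].round(4),observe()["force"].round(1))
sc=read_camera("scene")[:,:,::-1]
cv2.imwrite("pics/s6.png",cv2.resize(sc[120:240,380:540],(800,600),interpolation=2))
for e in search_frame("scene","switch_tip")[:2]: print(e["conf"],w("scene",e["xyz"]).round(4))
```

```text
[0.519  0.3296 0.259 ] [-0.1 -0.3 -0.7]
0.66 [ 0.7836 -0.1474  0.0984]
```

Request:
apply_moves --pt "0.2 0.02 0 0 0 0" --pt "0 0 0 0 0 0"

```text
time_s: 18.43
ee_pos: [0.5263, 0.3304, 0.2591]
ee_rot: [3.135, -0.004, 1.678]
force: [-0.6, -0.0, -0.3]
finger_gap: 0.007
gripper_force: 0.0
```

```bash
cat > knob.py <<'E'
from h import *
# dark blob near blower switch in scene, and top
print(observe()["ee_pos"].round(4),observe()["force"].round(1))
for c,(u,v,a,b) in(("scene",(425,155,60,40)),("top",(130,215,60,50))):
    im=read_camera(c)[:,:,::-1].astype(int)[v:v+b,u:u+a];m=(im.max(2)<50).astype(np.uint8)
    n,l,st,ce=cv2.connectedComponentsWithStats(m)
    for k in range(1,n):
        if st[k,4]>25: print(c,(ce[k]+[u,v]).round(1),st[k])
E
python3 knob.py
python3 - <<'E'
import sys;sys.path.insert(0,".")
from h import *
for X in([.514,.331,.087],[.53,.331,.095],[.546,.333,.087],[.556,.334,.08]):print(X,np.round(pix("scene",X),1),np.round(pix("top",X),1))
E
```

```text
[0.5263 0.3304 0.2591] [-0.6 -0.  -0.3]
scene [469.6 159.6] [ 22   0  38  17 261]
scene [463.9 179.2] [35 20  9 10 71]
scene [455.5 191.2] [25 32 13  8 52]
top [161.9 237.8] [ 16   0  31  50 554]
top [133.9 229.7] [  0   4  11  22 172]
[0.514, 0.331, 0.087] [451.2 172.7] [153.  241.8]
[0.53, 0.331, 0.095] [455.7 173.3] [152.5 234.7]
[0.546, 0.333, 0.087] [460.  178.3] [153.2 228.8]
[0.556, 0.334, 0.08] [462.6 182. ] [154.  225.3]
```

Request:
apply_moves --pt "0.1 0.01 0 0 0 0" --pt "0 0 0 0 0 0"

```text
time_s: 18.7
ee_pos: [0.53, 0.3307, 0.2591]
ee_rot: [3.135, -0.004, 1.678]
force: [0.6, 0.2, -0.5]
finger_gap: 0.004
gripper_force: 0.0
```

Request:
apply_moves --pt "0.1 0.01 0 0 0 0" --pt "0 0 0 0 0 0"

```text
time_s: 18.87
ee_pos: [0.5341, 0.3312, 0.2592]
ee_rot: [3.135, -0.004, 1.678]
force: [0.2, 0.5, -0.1]
finger_gap: 0.005
gripper_force: 0.0
```

```bash
python3 knob.py
```

```text
[0.5341 0.3312 0.2592] [ 0.2  0.5 -0.1]
scene [469.8 160.5] [ 22   0  38  21 297]
scene [466.  181.4] [37 22  9  9 68]
scene [455.4 191.2] [25 32 13  8 51]
top [133.8 225.8] [  0   0  11  22 173]
top [163.1 237.3] [ 18   0  30  50 521]
```

Still turning with no resistance yet, so I'll keep pushing until it stops.

Request:
apply_moves --pt "0.1 0.01 0 0 0 0" --pt "0 0 0 0 0 0"

```text
time_s: 19.13
ee_pos: [0.5373, 0.3316, 0.259]
ee_rot: [3.138, -0.003, 1.678]
force: [-13.3, -2.4, 5.8]
finger_gap: 0.001
gripper_force: 6.7
```

Request:
apply_moves --pt "0.1 0.01 0 0 0 0" --pt "0 0 0 0 0 0"

```text
time_s: 19.3
ee_pos: [0.5395, 0.3321, 0.2589]
ee_rot: [-3.137, -0.003, 1.678]
force: [-45.5, -8.3, 21.3]
finger_gap: 0.002
gripper_force: 23.6
```

```bash
python3 knob.py
```

```text
[0.5395 0.3321 0.2589] [-45.5  -8.3  21.3]
scene [470.  160.7] [ 22   0  38  20 312]
scene [466.5 182.1] [37 23 10  9 74]
scene [455.  191.2] [25 32 12  8 46]
top [133.9 223.6] [  0   0  11  19 156]
top [163.7 240. ] [ 19   0  29  50 558]
```

It is at the hard stop. Back off and rise.

Request:
apply_moves --pt "-0.3 -0.03 0 0 0 0" --pt "-0.6 -0.06 0 0 0 0" --pt "-0.6 -0.06 0.2 0 0 0" --pt "-0.3 0 0.7 0 0 0" --pt "0 0 0.9 0 0 0" --pt "0 0 0.9 0 0 0" --pt "0 0 0.9 0 0 0" --pt "0 0 0.5 0 0 0" --pt "0 0 0 0 0 0" --pt "0 0 0 0 0 0"

```text
time_s: 20.23
ee_pos: [0.4698, 0.3259, 0.4243]
ee_rot: [3.133, -0.005, 1.678]
force: [0.2, 0.1, -0.2]
finger_gap: 0.001
gripper_force: 0.0
```

```bash
python3 knob.py
python3 - <<'E'
from h import *
im=read_camera("top")[:,:,::-1].astype(int)[180:240,235:285]
m=(im.min(2)>185).astype(np.uint8);n,l,st,c=cv2.connectedComponentsWithStats(m);k=1+np.argmax(st[1:,4]);p=c[k]+[235,180];print("cup",ray("top",*p,.168).round(4),st[k])
for n in("glue","bowl","organiser"):
    e=search_frame("scene",n)[0];print(n,w("scene",e["xyz"]).round(3))
E
```

```text
[0.4698 0.3259 0.4243] [ 0.2  0.1 -0.2]
scene [475.  161.5] [40  0 20 14 90]
scene [477.5 171. ] [ 43   8  17  17 101]
scene [466.2 181.9] [37 23 10  9 73]
scene [455.3 191. ] [25 31 13  9 52]
top [136.5 248.1] [  0   0  21  50 426]
top [153.3 222.7] [18  3 12 10 87]
top [166.9 244.7] [23 12 19 27 68]
top [159.3 238. ] [ 23  18  13  11 115]
cup [0.5532 0.0535 0.168 ] [31 42  1  1  1]
glue [0.554 0.441 0.088]
bowl [ 0.703 -0.371  0.031]
organiser [0.366 0.092 0.022]
```

Run:
```python
from h import *
a=cv2.imread("pics/sc5.png")[180:270,370:440].astype(int);b=read_camera("scene")[:,:,::-1].astype(int)[180:270,370:440]
for i in(a,b):
    m=((i.max(2)-i.min(2)<30)&(i.mean(2)>110)).astype(np.uint8);n,l,st,c=cv2.connectedComponentsWithStats(m);k=1+np.argmax(st[1:,4]);print(c[k],st[k])
print("changed px",(abs(a-b).max(2)>40).sum())
print(observe()["time_s"])
```

```text
[47.68711656 67.02147239] [ 27  49  43  35 326]
[23.26851852 13.37345679] [ 11   6  26  16 324]
changed px 576
20.5833
```

```bash
python3 -c "
from workcell import *
print(hand_in())"
```

```text
the job is handed in; nothing more can be done
None
```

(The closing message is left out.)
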